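# Key the impactor's jet plate onto its pin and seat it

## Robot

A 7-joint arm with a two-finger parallel gripper is mounted at the origin on the work surface. World frame = base frame: x ahead of the robot, y to its left, z up, the work surface at z = 0. Lengths are in m, angles in rad, forces in N, time in s.
With the tool pointing down it reaches from about 0.425 to 0.825 m from the base axis. Payload 3.6 kg.
Tool frame: the origin (TCP) lies between the finger pads; the fingertips stand 14 mm ahead of it and the grasp point (between the pads) lies 5 mm behind it; z points along the fingers, y is the line along which they close (so a half turn about z gives the same grasp; the last joint's range is limited). The gripper opens to 93 mm and grips with 3 to 60 N. Pads are 15 mm wide; open, the fingers measure 128 mm over their backs; the gripper's body (75 mm by 188 mm) begins 65 mm behind the grasp point.
Start: joints at [-1.202, 0.615, -0.013, 1.423, 0.008, 1.103, -0.04], TCP at [0.25, 0.6, 0.233] pointing down, gripper open.
Joint ranges: [-3.12, 3.12], [-0.3, 2.06], [-1.34, 1.32], [0.26, 2.42], [-1.36, 4.5], [0.01, 1.98], [-2.84, 2.84]. Speed limits (rad/s): [2.79, 2.79, 3.14, 3.14, 3.14, 3.14, 3.14].

## Interface

Orientations are given as [roll, pitch, yaw] about the fixed x, y, z axes, in that order (R = Rz(yaw) Ry(pitch) Rx(roll)).
In Python, from cell import robot, camera gives the robot as it stands. The module is installed in compiled form; this text tells all that it offers.
- The arm moves only by the shell command python3 -m jog 'ROWS'. ROWS is JSON, one flat list of numbers, 7 for each row, row after row: the shift along the world's x, y, z in cm, then the turn, a rotation vector about the world's x, y, z in rad, then the finger opening in cm, from 0 to 9.3. A call has 1 to 20 rows; each row is the pose to reach, as a shift and turn from the pose commanded when the call began; what a row does not reach only later rows make up. A row lasts 1/12 s, in which the tool goes at most 41.7 mm and 7.16 degrees, less where a joint would pass 70% of its speed; a pose out of reach is approached as far as the arm can. A call with a gripper value outside its range is refused whole. The fingers move at their own pace and stop on an object; the grip force is fixed at half the most. Time passes only in rows, so rows that repeat a pose let the fingers close. It gives the time, the measured TCP pose, the force, the opening and the grip force at its end, in the units of the state.
- robot.observe(): the state, without advancing time (a new reading comes with each control period).
- camera(name): name is "side" or "top"; returns a dict with "pixels" (420x560x3 uint8, blue, green, red), "fx", "fy", "cx", "cy" (pixels), "T" (4x4, takes a point from camera to world coordinates). Camera axes: x right, y down, z forward; pixel columns grow to the right and rows downward; lengths in m; the calibration is good to about 2 mm. A picture is of the moment at which its call begins. There is no depth.
- robot.close_job(): hands the job in; it is judged then, once.
The state is a dict: "time": time; "qpos": joint angles; "qd": joint speeds; "joint_efforts": joint torques, N m; "ee_pos": TCP position; "tcp_rot": TCP orientation; "ft_force": force on the tool from outside, world axes, zero at the start; "moment": the same for the moment, N m; "width": finger opening in m; "grasp_force": force on a finger pad.
Only numpy, scipy, OpenCV 4.12 (cv2) and the standard library are available. Lean on these libraries where they do the work, as an engineer would, in place of code of your own. Each camera call takes 0.05 s, during which the arm holds its last target. There are 200 camera calls.

## Task

The round jet plate of the dust impactor is sitting proud because the notch in its rim is not over the locating pin of the base. With a fingertip, push the plate round by one of its nozzles until the notch is over the pin, then press the plate down until it is fully home, flat on the base. Do not lift the plate off, and leave everything else on the bench where it stands.

Things in the scene. Friction and masses are not known exactly. Their poses are not given: they have to be found in the camera images.
- jet_plate: the aluminium jet plate: a round flange 120 mm across, 8 mm thick, with one notch in its rim, three nozzles on top and a spigot below (80 mm across, 14 mm deep, with an O-ring) in the base's bore, which keeps it centred and level. Origin: on its axis at the flange's UNDERSIDE; z up, x from the axis to the notch. Starts level, underside 6 mm above the base's top, notch at any angle 0.7 rad or more from the pin. 0.2 to 0.4 kg
- notch (a point): middle of the notch's mouth at the plate's rim, 60 mm from the axis along the plate's x, level with the flange's underside. The notch is cut right through the flange, straight-sided, 14 mm wide and 12 mm deep
- plate_mid (a point): centre of the flange's top, on the axis, 8 mm above the plate's origin; the plain flat place to press (58 mm across between the nozzles). The O-ring of the spigot drags in the bore: it carries the plate, lets it sink 6 mm to its seat only under a press of 5 to 10 N, and the plate then stays down. Off the notch the pin stops it after about 1 mm
- nozzle0 (a point): top centre of a nozzle: an upright tube 16 mm in diameter, 16 mm high above the flange's top, 36 mm from the axis, 60 degrees anticlockwise (seen from above) from the notch. Pushed sideways with a few newtons it turns the plate about its axis, either way; the plate stays where it is left
- nozzle1 (a point): top centre of the second, identical nozzle, 36 mm from the axis, 180 degrees from the notch
- nozzle2 (a point): top centre of the third, identical nozzle, 36 mm from the axis, 60 degrees clockwise from the notch
- base: the impactor's fixed base: a bored dark metal body 136 mm across on a steel foot plate 150 mm square and 8 mm thick; its flat top, on which the flange must lie, is 55 mm above the bench. Origin: on the axis at bench level; x points from the axis to the pin; a brass hose spigot sticks out to 98 mm along -x, 26 mm above the bench
- seat (a point): centre of the base's flat top, on the axis, 55 mm above the bench; z up. The plate's origin coincides with it when the plate is home
- pin (a point): top of the locating pin: steel, 10 mm in diameter, bevelled end, standing 5 mm above the base's flat top, 60 mm from the axis, in a round ear that bulges from the base's rim (to 76 mm from the axis); the outer half of the pin shows beyond the plate's rim. The notch has 2 mm of play on each side of it
- inlet_hat: the sampler's aluminium inlet hat, a flat dome 120 mm across and 46 mm high, standing loose 16 to 19 cm from the impactor's axis; bystander. Origin: centre of its underside
- cassette: closed plastic filter cassette, 39 mm across and 33 mm high, standing loose 14 to 16 cm from the impactor's axis; bystander. Origin: centre of its underside
- thumb_nut: knurled brass nut, 28 mm across and 19 mm high, standing loose 13 to 16 cm from the impactor's axis; bystander. Origin: centre of its underside
- amber_bottle: brown reagent bottle with blue cap, 58 mm across, 135 mm high, at the left of the bench; bystander. Origin: centre of its underside
- white_bottle: white plastic bottle, 62 mm across, 145 mm high, at the right of the bench; bystander. Origin: centre of its underside
- sample_cup: clear sample cup with a wide teal screw lid, 72 mm across, 74 mm high, towards the left; bystander. Origin: centre of its underside
- screwdriver: screwdriver 190 mm long lying at the right; bystander. Origin: centre of its underside
Mind the look-alikes: they are no part of the job. What is shaped like the base but brown, purple or red is not meant.

How it is judged:
By the outcome, as a careful person would: the job done as asked, in the order asked, and still so for the second after the job is handed in, with the robot touching nothing.
It also fails if it takes over 61 s, if anything falls off the work surface, if the arm or the gripper's body presses on something with over 40 N, if the wrist force passes 120 N, or if a joint passes its speed limit or range.

## Working session

There is one attempt and no reset: what is moved stays moved. The work goes in short steps, Python scripts to look and compute and a shell command to move; the robot and the scene stay as the last step left them, time stands still between calls to the robot, and variables do not carry over. Pictures are saved under pics/ and viewed, at most 10 in all, crops included, and the job is handed in when it is done.

```bash
mkdir -p pics; python3 - <<'E'
from cell import robot,camera
import cv2
for n in("top","side"):
    c=camera(n);cv2.imwrite(f"pics/{n}0.png",c["pixels"]);print(n,c["fx"],c["fy"],c["cx"],c["cy"],c["T"])
s=robot.observe();print(s["time"],s["ee_pos"],s["tcp_rot"],s["width"],s["ft_force"])
E
```

```text
top 415.26382229713835 415.26382229713835 276.84572026268927 206.39371088417903 [[ 0.01989911 -0.9845042   0.17422833  0.28278261]
 [-0.99977894 -0.0207776  -0.00321946  0.00797795]
 [ 0.00678961 -0.17412575 -0.98470002  1.21271092]
 [ 0.          0.          0.          1.        ]]
side 431.0830954501004 431.0830954501004 280.3244408349498 211.75125726198556 [[-0.99433008 -0.06176541  0.08656058  0.38590199]
 [-0.10630669  0.55773127 -0.82318571  0.96875092]
 [ 0.00256686 -0.82772028 -0.56113506  0.73622769]
 [ 0.          0.          0.          1.        ]]
0.1 [0.24974291 0.59938254 0.23161696] [-3.13932749e+00  6.85573717e-05  2.74687432e+00] 0.0928710005229551 [-1.25986556 -0.98613886  0.9851692 ]
```

View pics/top0.png

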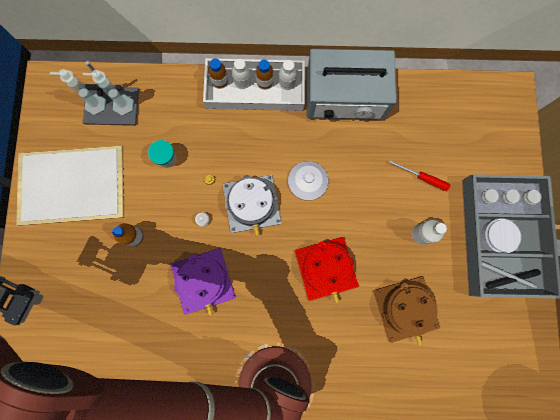

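View pics/side0.png

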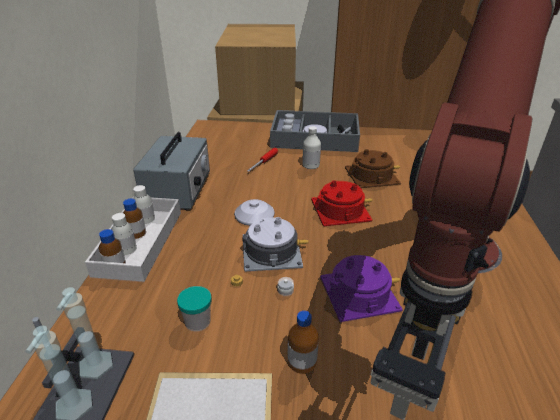

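Candidates in the top view are the aluminium plate on the dark base (251,202) and the look-alikes: purple (203,282), red (327,268) and brown (408,308). The round hat at (308,181) is a bystander. I choose (251,202) and check it in a close crop.

```bash
python3 - <<'E'
import cv2
a=cv2.imread("pics/top0.png")[165:245,211:291]; b=cv2.imread("pics/side0.png")[205:275,235:315]
a=cv2.resize(a,(560,560),interpolation=cv2.INTER_CUBIC)
cv2.imwrite("pics/c_top0.png",a)
E
```

```text
(no output)
```

View pics/c_top0.png

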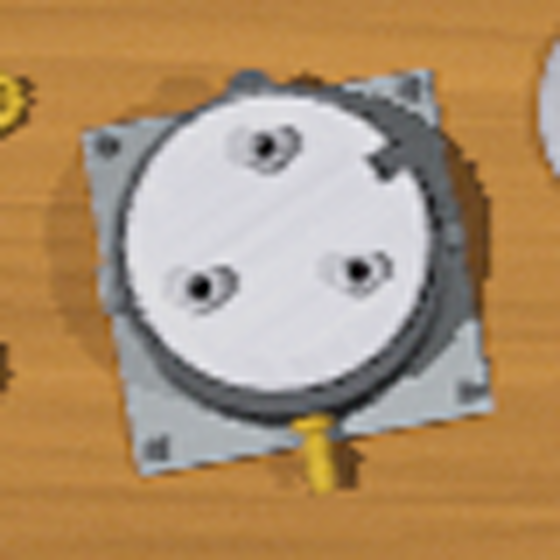

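The crop shows the aluminium plate. Its notch is at about (390,160), the ear and pin at (250,80), and the nozzle holes at (267,147), (201,289) and (358,270). The brass hose is at (320,480), opposite the pin.

```bash
cat > h.py <<'E'
import numpy as np
def ray(c,u,v,z):
    T=c["T"];d=T[:3,:3]@np.array([(u-c["cx"])/c["fx"],(v-c["cy"])/c["fy"],1]);o=T[:3,3]
    return o+d*(z-o[2])/d[2]
def crop(c,x,y,u0=211,v0=165,k=7): return u0+(x+.5)/k-.5, v0+(y+.5)/k-.5
E
python3 - <<'E'
from cell import robot,camera
from h import *
c=camera("top")
N=np.array([ray(c,*crop(c,x,y),.085) for x,y in[(267,147),(201,289),(358,270)]])[:,:2]
ctr=N.mean(0);print("ctr",ctr,"radii",np.linalg.norm(N-ctr,axis=1),N)
ang=lambda p:np.degrees(np.arctan2(*(p-ctr)[::-1]))
print("nozz ang",[ang(n) for n in N])
for nm,x,y,z in(("notch",393,152,.069),("ear",248,74,.055),("hose",322,487,.026)):
    p=ray(c,*crop(c,x,y),z)[:2];print(nm,p,np.linalg.norm(p-ctr),ang(p))
# plate disc centre from bounds
print("disc",ray(c,*crop(c,277,242),.069))
F=np.array([ray(c,*crop(c,x,y),.008) for x,y in[(83,130),(432,68),(493,410),(142,474)]])[:,:2];print("foot",F.mean(0),np.degrees(np.arctan2(*(F[1]-F[2])[::-1])),np.degrees(np.arctan2(*(F[0]-F[3])[::-1])))
for nm,u,v,z in(("hat",308,181,.03),("cass",202,219,.03),("nut",209,180,.019)):print(nm,ray(c,u,v,z)[:2]-ctr)
E
```

```text
ctr [0.50387978 0.07925679] radii [0.03585631 0.03622437 0.03560616] [[0.5394616  0.08368495]
 [0.48163166 0.10784396]
 [0.49054608 0.04624147]]
nozz ang [np.float64(7.093980497409882), np.float64(127.89203836217035), np.float64(-111.99201406378535)]
notch [0.54212877 0.03395633] 0.05928842172610453 -49.824264143149634
ear [0.57675305 0.09444903] 0.07444002445224131 11.776054404422334
hose [0.41074414 0.06061075] 0.09498379997117785 -168.67888073330758
disc [0.50421109 0.07951983 0.069     ]
foot [0.50468394 0.07851804] 11.077192160785016 11.894126779149884
hat [ 0.06551624 -0.16476803]
cass [-0.05314851  0.13913771]
nut [0.06491967 0.12643342]
```

Centre is (0.504, 0.079), pin at 11.6°, notch at −52.3°, so it needs +64° CCW, with every size matching. I'll push nozzle0 (7.7°) from its clockwise side, keeping the closed fingers radial. First I hover behind it.

```bash
python3 -m jog '[14,-27,0,0,0,-0.8,0, 14,-27,0,0,0,-0.8,0, 14,-27,0,0,0,-0.8,0, 14,-27,0,0,0,-0.8,0, 14,-27,0,0,0,-0.8,0, 14,-27,0,0,0,-0.8,0, 14,-27,0,0,0,-0.8,0, 28.6,-54,0,0,0,-1.7,0, 28.6,-54,0,0,0,-1.7,0, 28.6,-54,0,0,0,-1.7,0, 28.6,-54,0,0,0,-1.7,0, 28.6,-54,0,0,0,-1.7,0, 28.6,-54,0,0,0,-1.7,0, 28.6,-54,0,0,0,-1.7,0, 28.6,-54,0,0,0,-1.7,0, 28.6,-54,0,0,0,-1.7,0, 28.6,-54,-3,0,0,-1.7,0, 28.6,-54,-6,0,0,-1.7,0, 28.6,-54,-9,0,0,-1.7,0, 28.6,-54,-9,0,0,-1.7,0]'
python3 - <<'E'
from cell import robot,camera
import cv2
s=robot.observe();print(s["qpos"],s["ee_pos"],s["tcp_rot"],s["width"])
a=cv2.resize(camera("top")["pixels"][145:245,191:311],(780,650)[:2] if 0 else (720,600),interpolation=cv2.INTER_CUBIC)
b=cv2.resize(camera("side")["pixels"][190:280,220:340],(720,540),interpolation=cv2.INTER_CUBIC)
cv2.imwrite("pics/h1.png",b)
E
```

```text
time: 1.82
ee_pos: [0.5315, 0.0609, 0.1375]
tcp_rot: [-3.131, 0.007, 1.048]
ft_force: [-0.9, 0.8, -1.1]
width: 0.0004
grasp_force: 0.0
[-0.43515921  0.59458644  0.43293708  1.86883965 -0.3463293   0.76535282
 -0.33467104] [0.53148734 0.06089698 0.13752327] [-3.13133127  0.00668965  1.04811843] 0.00040332534847437116
```

View pics/h1.png

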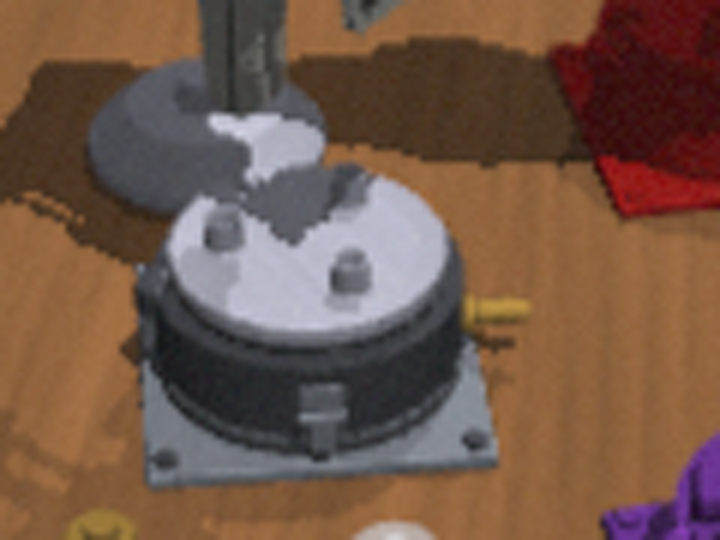

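```bash
python3 -m jog '[0,0,-2.7,0,0,0,0, 0,0,-5.4,0,0,0,0, 0,0,-5.4,0,0,0,0, 0,0,-5.4,0,0,0,0]'
python3 -m jog '[0.15,0.37,0,0,0,0.087,0, 0.28,0.67,0,0,0,0.175,0, 0.37,0.97,0,0,0,0.262,0, 0.44,1.29,0,0,0,0.349,0, 0.49,1.61,0,0,0,0.436,0, 0.5,1.93,0,0,0,0.524,0, 0.49,2.25,0,0,0,0.611,0, 0.44,2.57,0,0,0,0.698,0, 0.37,2.89,0,0,0,0.785,0, 0.28,3.2,0,0,0,0.873,0, 0.15,3.49,0,0,0,0.96,0, 0,3.78,0,0,0,1.047,0, 0,3.78,0,0,0,1.047,0, 0,3.78,0,0,0,1.047,0]'
python3 - <<'E'
from cell import robot,camera
import cv2
b=cv2.resize(camera("side")["pixels"][190:280,220:340],(720,540),interpolation=cv2.INTER_CUBIC)
cv2.imwrite("pics/h2.png",b)
E
```

```text
time: 2.25
ee_pos: [0.5365, 0.0602, 0.0897]
tcp_rot: [3.141, -0.001, 1.047]
ft_force: [0.3, -0.2, 0.0]
width: 0.0005
grasp_force: 0.0
time: 3.42
ee_pos: [0.5384, 0.097, 0.0913]
tcp_rot: [3.137, 0.003, 2.091]
ft_force: [1.0, -2.1, 1.1]
width: 0.0004
grasp_force: 1.1
```

View pics/h2.png

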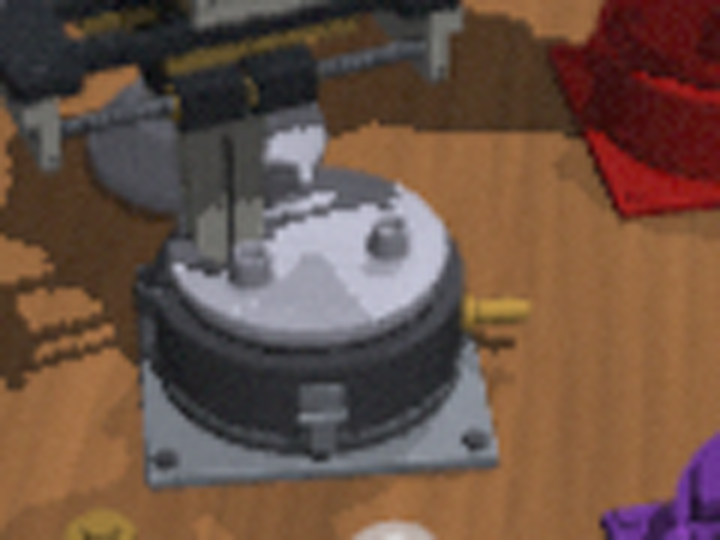

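The fingertip is against nozzle0 at (252,250), with nozzle1 at (388,228), and the plate has turned. Next I work out the angle still to go.

```bash
python3 - <<'E'
from cell import camera
from h import *
c=camera("side")
P=[ray(c,*crop(c,x,y,220,190,6),.085)[:2] for x,y in[(252,249),(388,226)]]
q=np.array([.504,.0793])
for off in (np.zeros(2),):
    for p in P: print(p,np.linalg.norm(p-q),np.degrees(np.arctan2(*(p-q)[::-1])))
# before: nozzle0 (223,222), nozzle1 (350,263)
for x,y in[(224,222),(350,260)]:
    p=ray(c,*crop(c,x,y,220,190,6),.085)[:2];print("before",p,np.linalg.norm(p-q),np.degrees(np.arctan2(*(p-q)[::-1])))
d=P[1]-P[0];print("dir",np.linalg.norm(d),np.degrees(np.arctan2(*d[::-1])))
E
```

```text
[0.52414189 0.10509346] 0.03272611378443483 52.014024126071966
[0.46887761 0.08251096] 0.03526886171811916 174.77642328710408
before [0.53875877 0.08732263] 0.03567260394687327 12.996763712009471
before [0.48230206 0.10821391] 0.03614989388115028 126.88575412466011
dir 0.059700172087397155 -157.7737313113411
```

```bash
python3 -m jog '[-0.17,0.27,0,0,0,0.087,0, -0.37,0.53,0,0,0,0.175,0, -0.58,0.77,0,0,0,0.262,0, -0.75,0.92,0,0,0,0.323,0, -0.75,0.92,0,0,0,0.323,0, -0.75,0.92,0,0,0,0.323,0, -0.75,0.92,0,0,0,0.323,0, -0.37,0.5,0,0,0,0.175,0, 0,0,0,0,0,0,0, 0,0,0,0,0,0,0, 0,0,6,0,0,0,0, 0,0,8,0,0,0,0, 0,20,8,0,0,0,0, 0,20,8,0,0,0,0, 0,20,8,0,0,0,0, 0,20,8,0,0,0,0, 0,20,8,0,0,0,0, 0,20,8,0,0,0,0]'
python3 - <<'E'
from cell import robot,camera
import cv2
c=camera("top")
cv2.imwrite("pics/top3.png",cv2.resize(c["pixels"][165:245,211:291],(560,560),interpolation=cv2.INTER_CUBIC))
E
```

```text
time: 5.02
ee_pos: [0.5316, 0.3094, 0.1676]
tcp_rot: [3.142, -0.009, 2.106]
ft_force: [-1.1, 0.5, -0.1]
width: 0.0005
grasp_force: 0.0
```

View pics/top3.png

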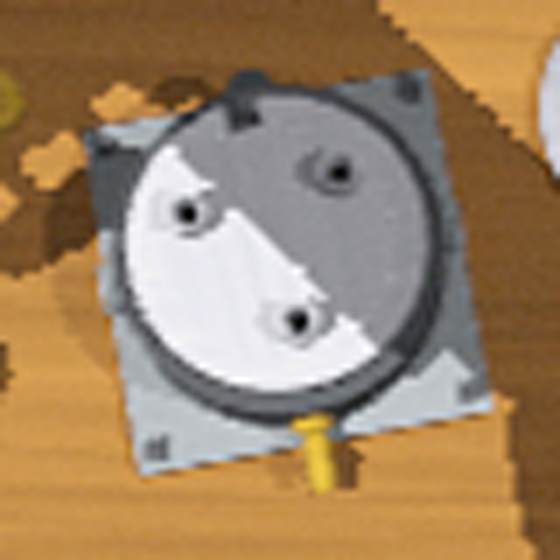

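The notch at (243,112) now faces the ear and pin at (250,80). The nozzles are at (188,213), (340,172) and (298,321).

```bash
python3 - <<'E'
from cell import camera,robot
from h import *
c=camera("top")
N=np.array([ray(c,*crop(c,x,y),.085) for x,y in[(188,213),(298,321),(340,172)]])[:,:2]
ctr=N.mean(0);print(ctr,np.linalg.norm(N-ctr,axis=1))
ang=lambda p:np.degrees(np.arctan2(*(p-ctr)[::-1]))
print([(ang(n)-o)%360 for n,o in zip(N,(60,180,-60))])
for x,y,z in((248,74,.055),(243,112,.061),(322,487,.026)):print(ang(ray(c,*crop(c,x,y),z)[:2]))
s=robot.observe();print(s["ee_pos"],s["tcp_rot"],s["ft_force"])
E
```

```text
[0.50387899 0.07925797] [0.03575927 0.03563881 0.03599123]
[np.float64(16.792941964129355), np.float64(16.25097389416834), np.float64(16.356347186888364)]
11.775044032135316
16.346810340531295
-168.6780914332257
[0.53383083 0.30001708 0.16754314] [-3.13840817e+00 -1.44528040e-03  2.09744594e+00] [ 0.15255541 -0.74410497 -0.15475349]
```

The plate is at 16.5° and the pin at about 11.6°, so it overshot by about 5°. I'll nudge it back clockwise, slowly, against nozzle2 (at −43.5°). The fingertip starts at −5°.

```bash
python3 -m jog '[0.5,-22.2,0,0,0,-0.611,0, 0.5,-22.2,0,0,0,-0.611,0, 0.5,-22.2,0,0,0,-0.611,0, 0.5,-22.2,0,0,0,-0.611,0, 0.5,-22.2,0,0,0,-0.611,0, 0.5,-22.2,0,0,0,-0.611,0, 0.5,-22.2,0,0,0,-0.611,0, 0.5,-22.2,0,0,0,-0.611,0, 0.5,-22.2,-3,0,0,-0.611,0, 0.5,-22.2,-6,0,0,-0.611,0, 0.5,-22.2,-8,0,0,-0.611,0, 0.5,-22.2,-8,0,0,-0.611,0, 0.5,-22.2,-8,0,0,-0.611,0, 0.5,-22.2,-8,0,0,-0.611,0]'
```

```text
time: 6.28
ee_pos: [0.5416, 0.0772, 0.0895]
tcp_rot: [3.14, -0.001, 1.485]
ft_force: [0.2, 0.6, 0.3]
width: 0.0003
grasp_force: 0.0
```

```bash
python3 -m jog '[-0.04,-0.26,0,0,0,-0.07,0, -0.09,-0.51,0,0,0,-0.14,0, -0.13,-0.7,0,0,0,-0.192,0, -0.17,-0.82,0,0,0,-0.227,0, -0.2,-0.92,0,0,0,-0.253,0, -0.24,-1.01,0,0,0,-0.279,0, -0.26,-1.07,0,0,0,-0.297,0, -0.28,-1.13,0,0,0,-0.314,0, -0.3,-1.16,0,0,0,-0.323,0, -0.3,-1.16,0,0,0,-0.323,0, -0.3,-1.16,0,0,0,-0.323,0]'
python3 -m jog '[0.15,0.6,0,0,0,0.16,0, 0.3,1.16,0,0,0,0.323,0, 0.3,1.16,3,0,0,0.323,0, 0.3,1.16,8,0,0,0.323,0, 0.3,15,8,0,0,0.323,0, 0.3,23,8,0,0,0.323,0, 0.3,23,8,0,0,0.323,0, 0.3,23,8,0,0,0.323,0, 0.3,23,8,0,0,0.323,0, 0.3,23,8,0,0,0.323,0, 0.3,23,8,0,0,0.323,0]'
python3 - <<'E'
from cell import robot,camera
import cv2
c=camera("top")
cv2.imwrite("pics/top4.png",cv2.resize(c["pixels"][165:245,211:291],(560,560),interpolation=cv2.INTER_CUBIC))
E
```

```text
time: 7.2
ee_pos: [0.538, 0.0642, 0.0886]
tcp_rot: [-3.142, -0.0, 1.16]
ft_force: [1.7, 2.7, 2.0]
width: 0.0007
grasp_force: 1.2
time: 8.12
ee_pos: [0.5387, 0.2985, 0.1672]
tcp_rot: [-3.138, 0.0, 1.491]
ft_force: [-0.3, -0.2, 0.4]
width: 0.0009
grasp_force: 0.0
```

View pics/top4.png

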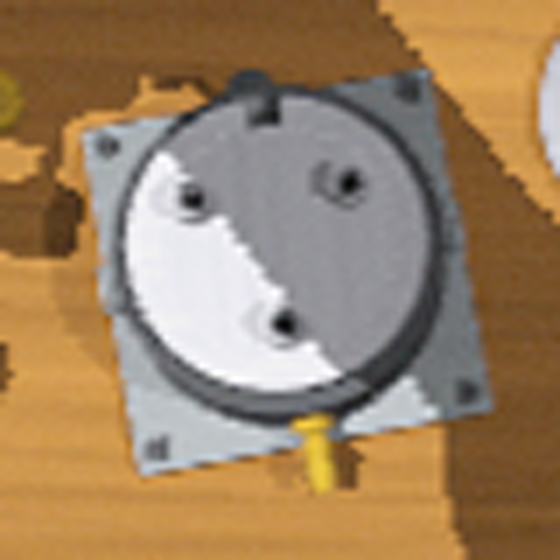

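Nozzles are now at (191,199), (349,182) and (285,324), and the notch is at (264,107).

```bash
python3 - <<'E'
from cell import camera,robot
from h import *
c=camera("top")
N=np.array([ray(c,*crop(c,x,y),.085) for x,y in[(191,199),(285,324),(349,182)]])[:,:2]
ctr=N.mean(0);print(ctr,np.linalg.norm(N-ctr,axis=1))
ang=lambda p:np.degrees(np.arctan2(*(p-ctr)[::-1]))
print([(ang(n)-o)%360 for n,o in zip(N,(60,180,-60))])
for x,y,z in((264,107,.061),(258,100,.061)):print(ang(ray(c,*crop(c,x,y),z)[:2]))
s=robot.observe();print(s["ee_pos"],s["tcp_rot"])
E
```

```text
[0.50401166 0.07939541] [0.03638002 0.03600436 0.03608607]
[np.float64(7.849718161193465), np.float64(8.046292842072376), np.float64(7.430950818450832)]
7.570349267725653
9.565041544940058
[0.54060869 0.29160515 0.16769459] [-3.14014926  0.00406274  1.48172033]
```

It is now at 7.8° and needs +3.7° CCW. Both pushes stopped with the nozzle 28° from the finger, so this push must end with the finger at 43.4°.

```bash
python3 -m jog '[-0.43,-19.75,0,0,0,0.576,0, -0.43,-19.75,0,0,0,0.576,0, -0.43,-19.75,0,0,0,0.576,0, -0.43,-19.75,0,0,0,0.576,0, -0.43,-19.75,0,0,0,0.576,0, -0.43,-19.75,0,0,0,0.576,0, -0.43,-19.75,0,0,0,0.576,0, -0.43,-19.75,0,0,0,0.576,0, -0.43,-19.75,-3,0,0,0.576,0, -0.43,-19.75,-6,0,0,0.576,0, -0.43,-19.75,-8,0,0,0.576,0, -0.43,-19.75,-8,0,0,0.576,0, -0.43,-19.75,-8,0,0,0.576,0, -0.43,-19.75,-8,0,0,0.576,0]'
```

```text
time: 9.38
ee_pos: [0.5374, 0.0975, 0.0896]
tcp_rot: [3.14, 0.0, 2.06]
ft_force: [-0.1, 0.9, 1.1]
width: 0.0007
grasp_force: 0.0
```

```bash
python3 -m jog '[-0.13,0.22,0,0,0,0.07,0, -0.28,0.43,0,0,0,0.14,0, -0.36,0.54,0,0,0,0.175,0, -0.42,0.61,0,0,0,0.2,0, -0.48,0.69,0,0,0,0.227,0, -0.54,0.76,0,0,0,0.253,0, -0.59,0.81,0,0,0,0.27,0, -0.59,0.81,0,0,0,0.27,0, -0.59,0.81,0,0,0,0.27,0, -0.59,0.81,0,0,0,0.27,0]'
python3 -m jog '[0.3,-0.4,0,0,0,-0.13,0, 0.6,-0.8,0,0,0,-0.27,0, 0.6,-0.8,3,0,0,-0.27,0, 0.6,-0.8,8,0,0,-0.27,0, 0.6,15,8,0,0,-0.27,0, 0.6,20,8,0,0,-0.27,0, 0.6,20,8,0,0,-0.27,0, 0.6,20,8,0,0,-0.27,0, 0.6,20,8,0,0,-0.27,0, 0.6,20,8,0,0,-0.27,0, 0.6,20,8,0,0,-0.27,0]'
python3 - <<'E'
from cell import robot,camera
import cv2
c=camera("top")
cv2.imwrite("pics/top5.png",cv2.resize(c["pixels"][165:245,211:291],(560,560),interpolation=cv2.INTER_CUBIC))
E
```

```text
time: 10.22
ee_pos: [0.5311, 0.1045, 0.0887]
tcp_rot: [3.141, 0.001, 2.328]
ft_force: [1.1, -1.4, 2.3]
width: 0.0004
grasp_force: 1.2
time: 11.13
ee_pos: [0.5334, 0.309, 0.1671]
tcp_rot: [-3.137, -0.003, 2.066]
ft_force: [1.0, -1.1, -0.4]
width: 0.0003
grasp_force: 0.0
```

View pics/top5.png

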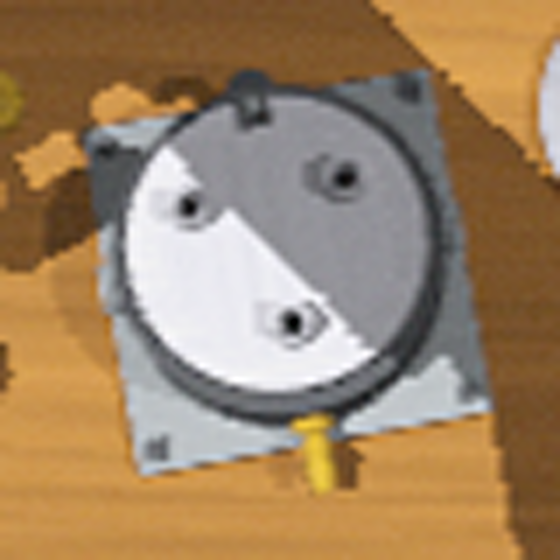

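The nozzles (189,206), (345,177) and (292,322) put the plate at about 12°, and the notch at (253,110) is over the pin. I'll hover over the plate's centre and press gently in steps.

```bash
python3 - <<'E'
from cell import camera,robot
from h import *
c=camera("top")
N=np.array([ray(c,*crop(c,x,y),.085) for x,y in[(189,206),(292,322),(345,177)]])[:,:2]
ctr=N.mean(0)
print(ctr,[(np.degrees(np.arctan2(*(n-ctr)[::-1]))-o)%360 for n,o in zip(N,(60,180,-60))])
E
python3 -m jog '[-3.3,-22.5,0,0,0,0,0, -3.3,-22.5,0,0,0,0,0, -3.3,-22.5,0,0,0,0,0, -3.3,-22.5,0,0,0,0,0, -3.3,-22.5,0,0,0,0,0, -3.3,-22.5,0,0,0,0,0, -3.3,-22.5,0,0,0,0,0, -3.3,-22.5,0,0,0,0,0, -3.3,-22.5,-3,0,0,0,0, -3.3,-22.5,-6,0,0,0,0, -3.3,-22.5,-7.5,0,0,0,0, -3.3,-22.5,-7.5,0,0,0,0, -3.3,-22.5,-7.5,0,0,0,0, -3.3,-22.5,-7.5,0,0,0,0]'
python3 -m jog '[0,0,-0.3,0,0,0,0, 0,0,-0.6,0,0,0,0, 0,0,-0.9,0,0,0,0, 0,0,-1.1,0,0,0,0, 0,0,-1.3,0,0,0,0, 0,0,-1.3,0,0,0,0, 0,0,-1.3,0,0,0,0]'
```

```text
[0.50401248 0.07926303] [np.float64(12.518300589902395), np.float64(12.372548748374584), np.float64(11.6688798265723)]
time: 12.4
ee_pos: [0.5046, 0.0807, 0.0945]
tcp_rot: [3.14, 0.0, 2.06]
ft_force: [0.6, -0.1, 0.0]
width: 0.0005
grasp_force: 0.0
time: 12.98
ee_pos: [0.5039, 0.0799, 0.0808]
tcp_rot: [3.141, -0.0, 2.059]
ft_force: [-0.3, -0.5, 2.3]
width: 0.0007
grasp_force: 1.1
```

```bash
python3 -m jog '[0,0,-0.1,0,0,0,0, 0,0,-0.2,0,0,0,0, 0,0,-0.3,0,0,0,0, 0,0,-0.4,0,0,0,0, 0,0,-0.4,0,0,0,0]'; python3 -m jog '[0,0,-0.1,0,0,0,0, 0,0,-0.2,0,0,0,0, 0,0,-0.2,0,0,0,0, 0,0,-0.2,0,0,0,0]'
```

```text
time: 13.4
ee_pos: [0.5039, 0.0799, 0.0773]
tcp_rot: [3.141, -0.0, 2.059]
ft_force: [-1.2, 0.6, 7.4]
width: 0.0008
grasp_force: 3.6
time: 13.73
ee_pos: [0.5039, 0.0799, 0.0772]
tcp_rot: [3.14, -0.0, 2.059]
ft_force: [-5.0, -0.1, 21.3]
width: 0.0005
grasp_force: 10.7
```

It stopped hard at 77 mm (the home height) with 21 N, so the plate is seated. I retreat and check.

```bash
python3 -m jog '[0,0,0.6,0,0,0,0, 0,0,3,0,0,0,0, 0,0,6,0,0,0,0, 0,0,9.5,0,0,0,0, 0,15,9.5,0,0,0,0, 0,22,9.5,0,0,0,0, 0,22,9.5,0,0,0,0, 0,22,9.5,0,0,0,0, 0,22,9.5,0,0,0,0, 0,22,9.5,0,0,0,0, 0,22,9.5,0,0,0,0, 0,22,9.5,0,0,0,0]'
python3 - <<'E'
from cell import camera
import cv2,numpy as np
a=cv2.resize(camera("top")["pixels"][145:245,191:291],(400,400),interpolation=cv2.INTER_CUBIC)
b=cv2.resize(camera("side")["pixels"][200:280,235:315],(400,400),interpolation=cv2.INTER_CUBIC)
cv2.imwrite("pics/end.png",np.hstack([a,b]))
E
```

```text
time: 14.73
ee_pos: [0.5034, 0.2992, 0.1689]
tcp_rot: [-3.14, 0.001, 2.06]
ft_force: [0.7, -0.1, -0.6]
width: 0.0005
grasp_force: 0.0
```

View pics/end.png

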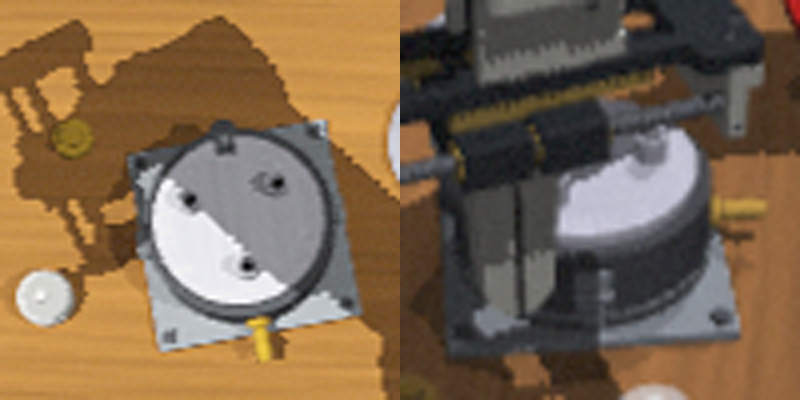

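The left half shows the notch at (224,145) on the pin and the plate seated. The nut and cassette are undisturbed and the gripper is clear of everything. The press stopping at the home height agrees, so I hand in.

```bash
python3 -c "
from cell import robot
print(robot.close_job())"
```

```text
the job is handed in; nothing more can be done
None
```

I turned the jet plate until its notch was over the pin (after correcting a small overshoot), pressed it down to its home height where it stopped firmly at 21 N, and handed the job in at about 15 s; no verdict came back.

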